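Finish snugging a pump cover crosswise

ROBOT

A 7-joint arm with a two-finger parallel gripper is mounted at the origin on a cart in front of the work surface, level with it; the furniture and walls round the work are solid. World frame = base frame: x ahead of the robot, y to its left, z up, the work surface at z = 0. Lengths are in mm, angles in rad, forces in N, time in s.
With the tool pointing down it reaches from about 400 to 850 mm from the base axis. Payload 6.9 kg.
Tool frame: the origin (TCP) lies at the very end of the fingers, on their centre line; the grasp point (between the pads) lies 19 mm behind it; z points along the fingers, y is the line along which they close (so a half turn about z gives the same grasp; the last joint's range is limited). The gripper opens to 85 mm and grips with 20 to 120 N. Pads are 22 mm wide; open, the fingers measure 114 mm over their backs; the gripper's body (76 mm by 85 mm) begins 54 mm behind the grasp point. The pads swing forward as they close: fully open they stand 13 mm farther back than shut.
Start: joints at [-1.19, 0.507, -0.238, 1.5, 0.126, 1.149, -0.155], TCP at [170.217, 601.363, 231.275] pointing down, gripper open.
Joint ranges: [-3.08, 3.08], [-0.24, 2.05], [-1.43, 1.35], [0, 2.5], [-1.52, 4.66], [0.17, 1.96], [-2.89, 2.89]. Speed limits (rad/s): [2.39, 2.39, 3.14, 3.14, 3.14, 3.14, 3.14].

INTERFACE

Orientations are given as a 3x3 rotation matrix whose columns are the frame's x, y, z axes.
In Python, from plant import * gives the robot as it stands.
- The arm moves only by the tool step_arm, never from a script. Its argument "targets" is a list of rows, each a list of 2 entries, a list of its own where there are three numbers: the shift along the world's x, y, z in mm, then the turn, a rotation vector about the world's x, y, z in rad. A call has 1 to 12 rows; each row shifts and turns the commanded pose from where the row before left it; what a row does not reach is not made up. A row lasts 1/10 s, in which the tool goes at most 50 mm and 8.59 degrees, less where a joint would pass 70% of its speed; a pose out of reach is approached as far as the arm can. A call with a gripper value outside its range is refused whole. "jaw" is the opening, from 0 (shut) to 1 (fully open), set as the call begins (left out, the last holds). The fingers move at their own pace and stop on an object; the grip force is fixed at half the most. Time passes only in rows, so rows that do not move let the fingers close. It gives the time, the measured TCP pose, the force, the opening and the grip force at its end, in the units of the state.
- get_state(): the state, without advancing time (a new reading comes with each control period).
- camera(name): name is "scene" or "side" or "wrist"; returns a dict with "frame" (420x560x3 uint8, blue, green, red), "z_map" (420x560 float32, mm along the optical axis (not along the pixel's ray), 0 where there is no reading), "fx", "fy", "cx", "cy" (pixels), "dist_coeffs" ([k1, k2, p1, p2, k3] as OpenCV has them; the pictures are not rectified), "extrinsics" (4x4, takes a point from world to camera coordinates). Camera axes: x right, y down, z forward; pixel columns grow to the right and rows downward; lengths in mm; the calibration is good to about 2 mm. A picture is of the moment at which its call begins.
- finish_job(): hands the job in; it is judged then, once.
Trained networks look in a picture, given as the dict that the camera call returned (one of the last four; its "shot" number tells which), for a name from the list of things; names that differ only in an ending like _2 or _b are one class to them, and where a whole thing is asked for, a point or a joint stands for the part that bears it (a point fixed in the world has none). Each returns a list of dicts, best first, with "p" (0 to 1); they miss things now and then, are a little off and sometimes report something else, mostly with a low value. They report only what shows in the picture. A call takes as long as a camera call.
- cut_out(thing, picture): "region" (420x560 bool, what is visible of it) and "centre" ([row, column] in pixels, amid what is visible of it).
The state is a dict: "clock": time; "joint_positions": joint angles; "dq": joint speeds; "tau": joint torques, N m; "position": TCP position; "ee_rot": TCP orientation; "wrist_force": force on the tool from outside, world axes, zero at the start; "ft_torque": the same for the moment, N m; "opening": finger opening in mm; "grasp_force": force on a finger pad.
Only numpy, scipy, OpenCV 4.12 (cv2) and the standard library are available. Lean on these libraries where they do the work, as an engineer would, in place of code of your own. Each camera call takes 0.05 s, during which the arm holds its last target. There are 200 camera calls.

TASK

The square pump cover on the bench is in its last tightening round: one of its four T-grip screws, the one whose grip already points at the middle of the cover, is snug. Carry on in star order: first tighten the screw diagonally across from it clockwise until it stops, and only then the other two, in either order, so that all four grips point at the middle of the cover.

Things in the scene. Friction and masses are not known exactly. Their poses are not given: they have to be found in the camera images.
- pump: Small grey pump fixed on the bench, short port on its -x side, square metal cover 144 mm wide with a low dome (78 mm above the bench). Origin: on the bench under the cover's middle, z up, x and y along its sides; any yaw. Cover's face at z = 66 mm. Four like T-grip screws stand on it at x, y = +-55 mm, the one at (+55, +55) already snug and locked.
- grip_opposite (a joint): T-grip screw at pump x -55, y -55 mm, diagonally across from the snug one. Value: its turn in rad, growing clockwise seen from above, to a solid stop at 1.20 = snug, where the bar's length points at the cover's middle; below that the bar stands (1.20 - value) rad counter-clockwise of this. Starts at 0 to 0.35, stays where left (0.1 N m friction). Black bar 41 x 11 mm, turning about its middle, 14 to 36 mm above the cover; does not rise or sink.
- grip_left (a joint): T-grip screw at pump x -55, y +55 mm, beside the snug one. Value: its turn in rad, growing clockwise seen from above, to a solid stop at 1.20 = snug, where the bar's length points at the cover's middle; below that the bar stands (1.20 - value) rad counter-clockwise of this. Starts at 0 to 0.35, stays where left (0.1 N m friction). Black bar 41 x 11 mm, turning about its middle, 14 to 36 mm above the cover; does not rise or sink.
- grip_right (a joint): T-grip screw at pump x +55, y -55 mm, beside the snug one. Value: its turn in rad, growing clockwise seen from above, to a solid stop at 1.20 = snug, where the bar's length points at the cover's middle; below that the bar stands (1.20 - value) rad counter-clockwise of this. Starts at 0 to 0.35, stays where left (0.1 N m friction). Black bar 41 x 11 mm, turning about its middle, 14 to 36 mm above the cover; does not rise or sink.

How it is judged (in metres and radians):
On the way:
1. the screw diagonally across from the snug one is snug while the other two are still loose (value of joint grip_opposite above 1 rad and value of joint each of grip_left, grip_right below 0.7 rad), for 0.2 s.
At the end, for the whole second after the job is handed in: All three turning screws are within 0.2 rad (11 degrees) of their stops at 1.20 rad: their grips point at the middle of the cover (value of joint each of grip_opposite, grip_left, grip_right above 1 rad); the robot touches nothing.
It fails at once if one of the two other screws is tightened (past 0.7 rad) before the one diagonally across from the snug one is snug (value of joint grip_opposite below 1 rad and value of joint any of grip_left, grip_right above 0.7 rad).
It also fails if it takes over 51 s, if anything falls off the work surface, if the arm or the gripper's body presses on something with over 40 N, if the wrist force passes 120 N, or if a joint passes its speed limit or range.

## Working session

There is one attempt and no reset: what is moved stays moved. The work goes in short steps, Python scripts to look and compute and a tool call to move; the robot and the scene stay as the last step left them, time stands still between calls to the robot, and variables do not carry over. Pictures are saved under pics/ and viewed, at most 10 in all, crops included, and the job is handed in when it is done.

Besides the shell and the picture viewer there is one more tool, called by a JSON object that holds its "op" and its "data". step_arm: Moves the arm, as the interface text tells. Its arguments: {"type":"object","properties":{"targets":{"type":"array"},"jaw":{"type":"number"}},"required":["targets"]}

```bash
mkdir -p pics
cat > h.py <<'E'
from plant import *
import numpy as np, cv2
def pts(pic,mask):
    v,u=np.nonzero(mask&(pic["z_map"]>0)); z=pic["z_map"][v,u]
    K=np.array([[pic["fx"],0,pic["cx"]],[0,pic["fy"],pic["cy"]],[0,0,1]])
    n=cv2.undistortPoints(np.stack([u,v],1).astype(float)[:,None],K,np.array(pic["dist_coeffs"])).reshape(-1,2)
    c=np.c_[n*z[:,None],z]; T=np.array(pic["extrinsics"]); return (c-T[:3,3])@T[:3,:3]
E
python3 - <<'E'
from h import *
im=[]
for n in("scene","side"):
    p=camera(n); im.append(p["frame"])
    for t in("pump","grip_opposite"):
        for d in cut_out(t,p):
            q=pts(p,d["region"]); print(n,t,round(d["p"],2),np.round(d["centre"]),np.round(np.median(q,0)) if len(q) else None)
            if t=="pump" and len(q):
                f=q[abs(q[:,2]-66)<4]
                if len(f)>50: print("  face",len(f),cv2.minAreaRect(f[:,:2].astype(np.float32)))
cv2.imwrite("pics/a.png",cv2.resize(np.vstack(im),None,fx=.71,fy=.71))
cv2.imwrite("pics/scene.png",im[0]);cv2.imwrite("pics/side.png",im[1])
s=get_state();print(s["clock"],s["position"],s["ee_rot"])
E
```

```text
scene pump 0.81 [225. 322.] [489. -75.  66.]
  face 3606 ((523.3231811523438, -65.15579223632812), (144.57814025878906, 146.823974609375), 79.54553985595703)
scene grip_opposite 0.85 [174. 314.] [583. -22.  89.]
side pump 0.68 [262. 314.] [ 511. -107.   65.]
  face 3528 ((523.7261962890625, -67.0775146484375), (146.549072265625, 144.97544860839844), 79.89085388183594)
side grip_opposite 0.92 [219. 336.] [583. -28.  89.]
0.3 [170.19772714 601.22053619 230.98000513] [[-9.62204476e-01  2.72327945e-01 -1.90415860e-04]
 [ 2.72328010e-01  9.62204297e-01 -5.87318307e-04]
 [ 2.32757710e-05 -6.16975876e-04 -9.99999809e-01]]
```

View pics/a.png

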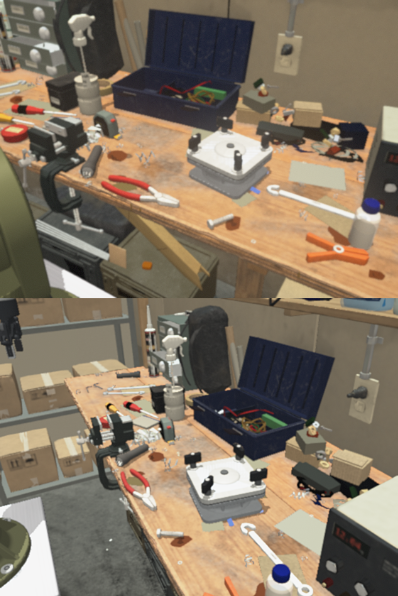

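```bash
python3 - <<'E'
from h import *
c=np.array([523.5,-66]);a=np.radians(-10.3);R=np.array([[np.cos(a),-np.sin(a)],[np.sin(a),np.cos(a)]])
ps=[camera("scene"),camera("side")]
Q=np.vstack([pts(p,np.ones((420,560),bool)) for p in ps])
for s in[(1,1),(-1,1),(-1,-1),(1,-1)]:
    g=c+R@(55*np.array(s)); d=Q[:,:2]-g
    for lo in(82,98):
        m=(np.hypot(*d.T)<28)&(Q[:,2]>lo)&(Q[:,2]<106); q=Q[m,:2].astype(np.float32)
        if len(q)<5: print(s,len(q));continue
        r=cv2.minAreaRect(q); w,V=np.linalg.eigh(np.cov(q.T)); 
        b=np.degrees(np.arctan2(V[1,1],V[0,1])); rad=np.degrees(np.arctan2(*(g-c)[::-1]))
        print(s,g.round(),len(q),"z",lo,"rect",np.round(r[0]),np.round(r[1]),"bar",b.round(),"ccw of radial",((b-rad+90)%180-90).round())
for p,n,r in zip(ps,"ab",[(170,300,250,400),(215,330,240,400)]):
    cv2.imwrite(f"pics/crop_{n}.png",cv2.resize(p["frame"][r[0]:r[1],r[2]:r[3]],None,fx=3.7 if n=="a" else 3.5,fy=3.7 if n=="a" else 3.5))
E
python3 -c "
import cv2,numpy as np
a=cv2.imread('pics/crop_a.png');b=cv2.imread('pics/crop_b.png');a=cv2.resize(a,(560,300));b=cv2.resize(b,(560,300));cv2.imwrite('pics/c.png',np.vstack([a,b]))"
```

```text
(1, 1) [587. -22.] 570 z 82 rect [587. -22.] [43. 17.] bar 91.0 ccw of radial 56.0
(1, 1) [587. -22.] 225 z 98 rect [588. -22.] [42. 16.] bar 89.0 ccw of radial 54.0
(-1, 1) [479.  -2.] 633 z 82 rect [478.  -3.] [16. 40.] bar 174.0 ccw of radial 49.0
(-1, 1) [479.  -2.] 259 z 98 rect [479.  -2.] [15. 40.] bar 177.0 ccw of radial 52.0
(-1, -1) [ 460. -110.] 602 z 82 rect [ 459. -110.] [42. 16.] bar -147.0 ccw of radial -2.0
(-1, -1) [ 460. -110.] 307 z 98 rect [ 459. -110.] [41. 16.] bar -145.0 ccw of radial -0.0
(1, -1) [ 568. -130.] 640 z 82 rect [ 566. -130.] [42. 17.] bar 172.0 ccw of radial 48.0
(1, -1) [ 568. -130.] 275 z 98 rect [ 567. -130.] [40. 17.] bar 175.0 ccw of radial 50.0
```

View pics/c.png

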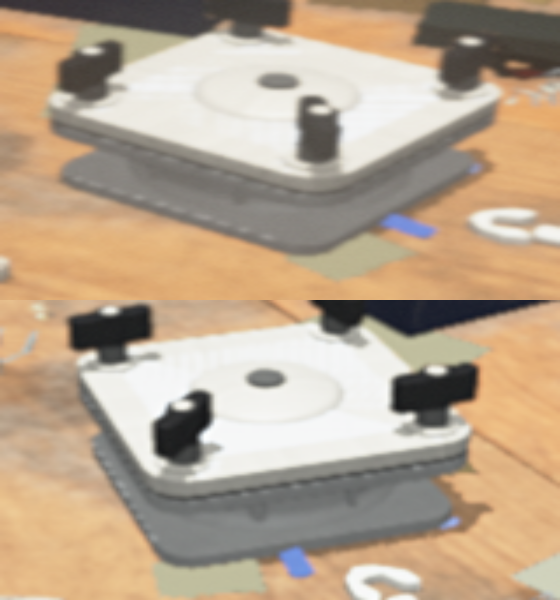

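Run:
```python
from h import *
Q=np.vstack([pts(camera(n),np.ones((420,560),bool)) for n in("scene","side")])
A=np.array([170,601.]);B=np.array([587,-22.])
for t in np.arange(.2,1.01,.1):
    d=np.hypot(*(Q[:,:2]-(A+t*(B-A))).T); z=Q[(d<130),2]; print(t.round(1),np.percentile(z,[50,99.5]).round() if len(z) else None,z.max() if len(z) else None)
```

```text
0.2 [272. 408.] 410.1351762074389
0.3 [  5. 108.] 108.89597184904011
0.4 [ 18. 108.] 109.28822388380256
0.5 [ 11. 108.] 109.28822388380256
0.6 [  2. 108.] 109.28822388380256
0.7 [  0. 105.] 109.03497868563998
0.8 [ -0. 102.] 104.47570720830642
0.9 [  1. 103.] 105.52116503808519
1.0 [ 59. 404.] 409.39203750915397
```

{"op": "step_arm", "data": {"targets": [[[20, -31, 0], [0, 0, -0.065]], [[20, -31, 0], [0, 0, -0.065]], [[20, -31, 0], [0, 0, -0.065]], [[20, -31, 0], [0, 0, -0.065]], [[20, -31, 0], [0, 0, -0.065]], [[20, -31, 0], [0, 0, -0.065]], [[20, -31, 0], [0, 0, -0.065]], [[20, -31, 0], [0, 0, -0.065]], [[20, -31, 0], [0, 0, -0.065]], [[20, -31, 0], [0, 0, -0.065]]], "jaw": 0.6}}

```text
clock: 1.5
position: [370.9, 290.1, 231.6]
ee_rot: [[-0.599, 0.801, 0.001], [0.801, 0.599, 0.001], [0.0, 0.001, -1.0]]
wrist_force: [-0.3, 0.5, 0.5]
opening: 51.3
grasp_force: 0.0
```

Run:
```python
from h import *
Q=pts(camera("side"),np.ones((420,560),bool));Q=np.vstack([Q,pts(camera("scene"),np.ones((420,560),bool))])
d=np.hypot(*(Q[:,:2]-(587,-22)).T)
q=Q[(d<200)&(Q[:,2]>115)];print(len(q),q.min(0).round(),q.max(0).round(),d[(Q[:,2]>115)].min())
s=get_state();print(s["position"],s["joint_positions"])
```

```text
2777 [ 694. -180.  115.] [783. 137. 423.] 118.23812675102727
[373.12624084 286.64292878 231.58241619] [-7.08621714e-01  2.64882206e-01 -5.04748116e-04  1.89084083e+00
  3.23776818e-03  9.85792427e-01 -7.54021242e-02]
```

{"op": "step_arm", "data": {"targets": [[[18, -26, 0], [0, 0, -0.053]], [[18, -26, 0], [0, 0, -0.053]], [[18, -26, 0], [0, 0, -0.053]], [[18, -26, 0], [0, 0, -0.053]], [[18, -26, 0], [0, 0, -0.053]], [[18, -26, 0], [0, 0, -0.053]], [[18, -26, 0], [0, 0, -0.053]], [[18, -26, 0], [0, 0, -0.053]], [[18, -26, -10], [0, 0, -0.053]], [[18, -26, -10], [0, 0, -0.053]], [[18, -26, -10], [0, 0, -0.053]], [[18, -26, -10], [0, 0, -0.053]]]}}

```text
clock: 2.8
position: [587.1, -20.8, 190.9]
ee_rot: [[-0.008, 1.0, 0.0], [1.0, 0.008, 0.0], [0.0, 0.0, -1.0]]
wrist_force: [0.9, 0.3, 0.2]
opening: 51.4
grasp_force: 0.0
```

```bash
cat > look.py <<'E'
from h import *
import sys
gx,gy=map(float,sys.argv[1:3])
p=camera("wrist");Q=pts(p,np.ones((420,560),bool))
f=Q[(abs(Q[:,2]-66)<5)&(np.hypot(Q[:,0]-523,Q[:,1]+66)<115)]
if len(f)>9: print("face",len(f),cv2.minAreaRect(f[:,:2].astype(np.float32)))
for g in[(587,-22),(479,-2),(460,-110),(567,-130)]:
    m=(np.hypot(*(Q[:,:2]-g).T)<28)&(Q[:,2]>97)&(Q[:,2]<107);q=Q[m,:2].astype(np.float32)
    if len(q)>20:
        r=cv2.minAreaRect(q);w,V=np.linalg.eigh(np.cov(q.T));print(g,len(q),np.round(r[0],1),np.round(r[1],1),"bar",np.degrees(np.arctan2(V[1,1],V[0,1])).round(1)%180)
s=get_state();R=np.array(s["ee_rot"]);print(s["clock"],s["position"].round(1),"yaw y",np.degrees(np.arctan2(R[1,1],R[0,1])).round(1),"F",s["wrist_force"].round(1),s["ft_torque"].round(2),"J",s["joint_positions"].round(2))
if len(sys.argv)>3: cv2.imwrite(sys.argv[3],p["frame"])
E
python3 look.py 587 -22 pics/w1.png
```

```text
face 13307 ((525.5458984375, -65.15727996826172), (143.78648376464844, 143.62973022460938), 79.68867492675781)
(587, -22) 633 [589.4 -20.5] [14.1 40. ] bar 88.7
(479, -2) 709 [481.1  -1.1] [14.1 40. ] bar 176.6
(460, -110) 97 [474.3 -99.3] [10.7  8.2] bar 154.0
(567, -130) 541 [ 569.8 -128.5] [40.  14.6] bar 175.7
2.85 [588.7 -26.7 189.3] yaw y -0.0 F [ 2.6 -4.2 -0.4] [-0.31 -0.22  0.01] J [-0.16  0.49  0.25  1.67 -0.14  1.    0.14]
```

View pics/w1.png

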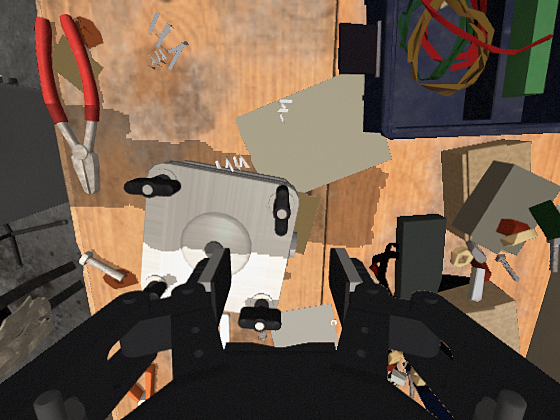

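{"op": "step_arm", "data": {"targets": [[[0, 0, -10], [0, 0, 0]], [[0, 0, -10], [0, 0, 0]], [[0, 0, 0], [0, 0, 0]], [[0, 0, 0], [0, 0, 0]]]}}

```text
clock: 3.25
position: [585.7, -19.2, 171.2]
ee_rot: [[-0.011, 1.0, -0.001], [1.0, 0.011, 0.001], [0.001, -0.001, -1.0]]
wrist_force: [0.1, 0.1, -0.8]
opening: 50.8
grasp_force: 0.0
```

```bash
python3 look.py 587 -22
```

```text
face 14758 ((525.4219360351562, -65.3123779296875), (144.20872497558594, 144.0664520263672), 79.61006164550781)
(587, -22) 737 [589.  -20.9] [40.2 13.9] bar 88.4
(479, -2) 849 [481.5  -1.2] [40.2 14.3] bar 177.0
(567, -130) 525 [ 569.8 -126.8] [11.8 40.4] bar 173.5
3.3 [586.1 -19.5 171.6] yaw y 0.6 F [-0.6  0.   0.2] [-0.01 -0.05  0.01] J [-0.16  0.51  0.24  1.7  -0.14  0.96  0.14]
```

{"op": "step_arm", "data": {"targets": [[[2, -2, -15], [0, 0, -0.02]], [[0, 0, -15], [0, 0, 0]], [[0, 0, -15], [0, 0, 0]], [[0, 0, -15], [0, 0, 0]], [[0, 0, -15], [0, 0, 0]], [[0, 0, -10], [0, 0, 0]], [[0, 0, -8], [0, 0, 0]], [[0, 0, 0], [0, 0, 0]], [[0, 0, 0], [0, 0, 0]]]}}

```text
clock: 4.2
position: [588.5, -22.6, 78.7]
ee_rot: [[0.011, 1.0, 0.0], [1.0, -0.011, -0.0], [-0.0, 0.0, -1.0]]
wrist_force: [0.1, -0.4, 0.2]
opening: 51.2
grasp_force: 0.0
```

{"op": "step_arm", "data": {"targets": [[[0, 0, 0], [0, 0, 0]], [[0, 0, 0], [0, 0, 0]], [[0, 0, 0], [0, 0, 0]], [[0, 0, 0], [0, 0, 0]], [[0, 0, 0], [0, 0, 0]], [[0, 0, 0], [0, 0, 0]]], "jaw": 0.0}}

```text
clock: 4.8
position: [588.6, -22.6, 78.9]
ee_rot: [[0.011, 1.0, 0.001], [1.0, -0.011, 0.0], [0.0, 0.001, -1.0]]
wrist_force: [-0.8, 1.2, 5.7]
opening: 9.7
grasp_force: 58.7
```

{"op": "step_arm", "data": {"targets": [[[0, 0, 0], [0, 0, -0.09]], [[0, 0, 0], [0, 0, -0.09]], [[0, 0, 0], [0, 0, -0.09]], [[0, 0, 0], [0, 0, -0.09]], [[0, 0, 0], [0, 0, -0.09]], [[0, 0, 0], [0, 0, -0.09]], [[0, 0, 0], [0, 0, -0.09]], [[0, 0, 0], [0, 0, -0.09]], [[0, 0, 0], [0, 0, -0.09]], [[0, 0, 0], [0, 0, -0.09]], [[0, 0, 0], [0, 0, 0]], [[0, 0, 0], [0, 0, 0]]]}}

```text
clock: 6.0
position: [587.2, -22.0, 78.9]
ee_rot: [[0.79, 0.613, -0.002], [0.613, -0.79, 0.001], [-0.001, -0.002, -1.0]]
wrist_force: [-4.3, 1.5, 9.0]
opening: 9.2
grasp_force: 59.9
```

{"op": "step_arm", "data": {"targets": [[[0, 0, 0], [0, 0, -0.04]], [[0, 0, 0], [0, 0, -0.04]], [[0, 0, 0], [0, 0, 0]], [[0, 0, 0], [0, 0, 0]]]}}

```text
clock: 6.4
position: [587.1, -21.8, 78.9]
ee_rot: [[0.836, 0.549, -0.002], [0.549, -0.836, 0.001], [-0.001, -0.002, -1.0]]
wrist_force: [-5.3, 1.6, 10.7]
opening: 9.9
grasp_force: 62.6
```

```bash
python3 look.py 0 0
```

```text
face 4053 ((566.8720703125, -35.41901397705078), (87.7437744140625, 153.83505249023438), 33.578102111816406)
(587, -22) 2332 [589.8 -20.1] [32.1 32.5] bar 34.599999999999994
6.45 [587.1 -21.9  78.8] yaw y -56.7 F [-6.   1.3 10.8] [0.35 1.19 0.42] J [-0.31  0.66  0.5   1.8  -0.43  0.8  -0.58]
```

{"op": "step_arm", "data": {"targets": [[[0, 0, 0], [0, 0, 0]], [[0, 0, 0], [0, 0, 0]], [[0, 0, 0], [0, 0, 0]], [[0, 0, 10], [0, 0, 0]], [[0, 0, 20], [0, 0, 0]], [[0, 0, 20], [0, 0, 0]], [[0, 0, 20], [0, 0, 0]], [[0, 0, 20], [0, 0, 0.12]], [[0, 0, 0], [0, 0, 0.12]], [[0, 0, 0], [0, 0, 0.12]], [[0, 0, 0], [0, 0, 0.12]], [[0, 0, 0], [0, 0, 0.12]]], "jaw": 0.6}}

```text
clock: 7.65
position: [588.3, -22.9, 169.1]
ee_rot: [[0.377, 0.926, 0.001], [0.926, -0.377, -0.0], [-0.0, 0.001, -1.0]]
wrist_force: [-0.0, -0.4, 0.8]
opening: 51.3
grasp_force: 0.0
```

{"op": "step_arm", "data": {"targets": [[[-9, 2, 0], [0, 0, 0.12]], [[-9, 2, 0], [0, 0, 0.12]], [[-9, 2, 0], [0, 0, 0.12]], [[-9, 2, 0], [0, 0, 0.12]], [[-9, 2, 0], [0, 0, 0.12]], [[-9, 2, 0], [0, 0, 0.12]], [[-9, 2, 0], [0, 0, 0.12]], [[-9, 2, 0], [0, 0, 0.12]], [[-9, 2, 0], [0, 0, 0.12]], [[-9, 2, 0], [0, 0, 0.12]], [[-9, 0, 0], [0, 0, 0.12]], [[-8, 0, 0], [0, 0, 0.12]]]}}

```text
clock: 8.85
position: [481.0, -3.0, 168.9]
ee_rot: [[-0.869, 0.495, 0.001], [0.495, 0.869, -0.001], [-0.001, -0.0, -1.0]]
wrist_force: [0.6, -0.0, -0.6]
opening: 51.1
grasp_force: 0.0
```

{"op": "step_arm", "data": {"targets": [[[0, 0, 0], [0, 0, 0.12]], [[0, 0, 0], [0, 0, 0.12]], [[0, 0, 0], [0, 0, 0.12]], [[0, 0, 0], [0, 0, 0.12]], [[0, 0, 0], [0, 0, 0]], [[0, 0, 0], [0, 0, 0]]]}}

```text
clock: 9.45
position: [481.4, -3.0, 168.7]
ee_rot: [[-0.999, 0.046, 0.001], [0.046, 0.999, -0.0], [-0.001, -0.0, -1.0]]
wrist_force: [0.1, 0.1, -0.2]
opening: 51.4
grasp_force: 0.0
```

```bash
cat > look2.py <<'E'
from h import *
Q=np.vstack([pts(camera(n),np.ones((420,560),bool)) for n in("scene","side")])
for g in[(587,-22),(479,-2),(460,-110),(567,-130)]:
    m=(np.hypot(*(Q[:,:2]-g).T)<26)&(Q[:,2]>97)&(Q[:,2]<107);q=Q[m,:2].astype(np.float32)
    if len(q)>20:
        r=cv2.minAreaRect(q);w,V=np.linalg.eigh(np.cov(q.T));print(g,len(q),np.round(r[0],1),np.round(r[1],1),"bar",np.degrees(np.arctan2(V[1,1],V[0,1])).round(1)%180)
E
python3 look.py 0 0; echo; python3 look2.py
```

```text
face 14682 ((525.1488647460938, -65.37117004394531), (143.98587036132812, 143.9426727294922), 79.66850280761719)
(587, -22) 425 [586.6 -22.4] [36.2 13.9] bar 43.099999999999994
(479, -2) 766 [480.5  -1.8] [14.4 40.1] bar 176.6
(460, -110) 920 [ 461.7 -109.1] [40.1 15. ] bar 35.400000000000006
9.5 [481.3  -2.9 168.6] yaw y 87.4 F [-0.4  0.1 -0.4] [-0.   -0.04 -0.05] J [ 0.04  0.35 -0.11  1.96  0.05  0.83  1.42]

(587, -22) 213 [586.8 -22. ] [40.8 15.6] bar 34.099999999999994
(479, -2) 278 [479.7  -2.1] [16.8 40.9] bar 175.7
(460, -110) 321 [ 459.4 -110.1] [42.5 15.7] bar 34.5
(567, -130) 303 [ 567.6 -130.1] [15.8 41.5] bar 174.8
```

{"op": "step_arm", "data": {"targets": [[[-1, 1, -15], [0, 0, -0.01]], [[0, 0, -15], [0, 0, 0]], [[0, 0, -15], [0, 0, 0]], [[0, 0, -15], [0, 0, 0]], [[0, 0, -15], [0, 0, 0]], [[0, 0, -10], [0, 0, 0]], [[0, 0, -5], [0, 0, 0]], [[0, 0, 0], [0, 0, 0]], [[0, 0, 0], [0, 0, 0]]]}}

```text
clock: 10.5
position: [480.5, -1.6, 78.6]
ee_rot: [[-0.999, 0.052, 0.001], [0.052, 0.999, -0.0], [-0.001, -0.0, -1.0]]
wrist_force: [-0.3, 0.7, 0.1]
opening: 51.0
grasp_force: 0.0
```

{"op": "step_arm", "data": {"targets": [[[0, 0, 0], [0, 0, 0]], [[0, 0, 0], [0, 0, 0]], [[0, 0, 0], [0, 0, 0]], [[0, 0, 0], [0, 0, 0]], [[0, 0, 0], [0, 0, 0]], [[0, 0, 0], [0, 0, 0]]], "jaw": 0.0}}

```text
clock: 11.1
position: [480.5, -1.2, 78.8]
ee_rot: [[-0.999, 0.052, 0.001], [0.052, 0.999, 0.0], [-0.001, 0.0, -1.0]]
wrist_force: [-1.2, 2.6, 5.4]
opening: 9.9
grasp_force: 58.9
```

{"op": "step_arm", "data": {"targets": [[[0, 0, 0], [0, 0, -0.09]], [[0, 0, 0], [0, 0, -0.09]], [[0, 0, 0], [0, 0, -0.09]], [[0, 0, 0], [0, 0, -0.09]], [[0, 0, 0], [0, 0, -0.09]], [[0, 0, 0], [0, 0, -0.09]], [[0, 0, 0], [0, 0, -0.09]], [[0, 0, 0], [0, 0, -0.09]], [[0, 0, 0], [0, 0, -0.09]], [[0, 0, 0], [0, 0, -0.09]], [[0, 0, 0], [0, 0, -0.04]], [[0, 0, 0], [0, 0, 0]]]}}

```text
clock: 12.3
position: [480.5, -1.4, 78.8]
ee_rot: [[-0.547, 0.837, 0.001], [0.837, 0.547, -0.0], [-0.0, 0.001, -1.0]]
wrist_force: [-1.1, 0.7, 6.0]
opening: 10.1
grasp_force: 62.9
```

```bash
python3 look.py 0 0|tail -1
```

```text
12.35 [480.4  -1.4  78.8] yaw y 33.2 F [-0.3 -0.6  6.2] [0.16 0.26 0.44] J [-0.17  0.49  0.18  2.07 -0.15  0.59  0.69]
```

{"op": "step_arm", "data": {"targets": [[[0, 0, 0], [0, 0, 0]], [[0, 0, 0], [0, 0, 0]], [[0, 0, 0], [0, 0, 0]], [[0, 0, 10], [0, 0, 0]], [[0, 0, 20], [0, 0, 0]], [[0, 0, 20], [0, 0, 0]], [[0, 0, 20], [0, 0, 0]], [[0, 0, 20], [0, 0, 0]]], "jaw": 0.6}}

```text
clock: 13.15
position: [480.1, -1.8, 169.8]
ee_rot: [[-0.547, 0.837, 0.0], [0.837, 0.547, -0.0], [-0.0, 0.0, -1.0]]
wrist_force: [0.1, -0.0, 0.2]
opening: 51.3
grasp_force: 0.0
```

{"op": "step_arm", "data": {"targets": [[[9, -13, 0], [0, 0, 0.09]], [[9, -13, 0], [0, 0, 0.09]], [[9, -13, 0], [0, 0, 0.09]], [[9, -13, 0], [0, 0, 0.09]], [[9, -13, 0], [0, 0, 0.09]], [[9, -13, 0], [0, 0, 0.09]], [[9, -13, 0], [0, 0, 0.09]], [[9, -13, 0], [0, 0, 0.09]], [[9, -13, 0], [0, 0, 0.09]], [[7, -11, 0], [0, 0, 0.1]], [[0, 0, 0], [0, 0, 0]], [[0, 0, 0], [0, 0, 0]]]}}

```text
clock: 14.35
position: [567.8, -129.5, 168.5]
ee_rot: [[-0.996, 0.085, -0.0], [0.085, 0.996, 0.0], [0.0, 0.0, -1.0]]
wrist_force: [0.5, 0.7, -1.0]
opening: 51.2
grasp_force: 0.0
```

```bash
python3 look.py 0 0; echo; python3 look2.py
```

```text
face 23486 ((525.2225952148438, -65.259765625), (144.4148406982422, 144.630615234375), 79.78292846679688)
(587, -22) 730 [588.7 -21.6] [40.  14.2] bar 34.900000000000006
(479, -2) 1141 [480.9  -1.9] [15.  40.5] bar 124.8
(460, -110) 1152 [ 461.6 -109.8] [40.3 14.1] bar 35.30000000000001
(567, -130) 762 [ 569.4 -129.3] [14.4 39.9] bar 175.9
14.4 [ 567.7 -129.   168.5] yaw y 85.2 F [ 0.8  0.  -0.3] [-0.03 -0.02  0.02] J [ 0.19  0.49 -0.01  1.71  0.01  0.94  1.66]

(587, -22) 213 [586.9 -21.6] [41.2 15. ] bar 34.80000000000001
(479, -2) 311 [479.4  -2.2] [16.2 41.5] bar 125.6
(460, -110) 330 [ 459.8 -110.3] [42.6 15. ] bar 34.30000000000001
(567, -130) 296 [ 568.2 -129.4] [16.8 41.7] bar 174.7
```

Both are snug; now the last one.

{"op": "step_arm", "data": {"targets": [[[1, 0, -15], [0, 0, 0]], [[0, 0, -15], [0, 0, 0]], [[0, 0, -15], [0, 0, 0]], [[0, 0, -15], [0, 0, 0]], [[0, 0, -15], [0, 0, 0]], [[0, 0, -10], [0, 0, 0]], [[0, 0, -5], [0, 0, 0]], [[0, 0, 0], [0, 0, 0]], [[0, 0, 0], [0, 0, 0]]]}}

```text
clock: 15.4
position: [569.5, -129.6, 78.8]
ee_rot: [[-0.997, 0.082, 0.001], [0.082, 0.997, -0.0], [-0.001, -0.0, -1.0]]
wrist_force: [0.2, -0.3, 0.3]
opening: 51.2
grasp_force: 0.0
```

{"op": "step_arm", "data": {"targets": [[[0, 0, 0], [0, 0, 0]], [[0, 0, 0], [0, 0, 0]], [[0, 0, 0], [0, 0, 0]], [[0, 0, 0], [0, 0, 0]], [[0, 0, 0], [0, 0, 0]], [[0, 0, 0], [0, 0, 0]]], "jaw": 0.0}}

```text
clock: 16.0
position: [569.5, -129.1, 78.8]
ee_rot: [[-0.997, 0.081, 0.001], [0.081, 0.997, 0.0], [-0.001, 0.001, -1.0]]
wrist_force: [-1.0, 2.7, 5.8]
opening: 10.1
grasp_force: 58.9
```

{"op": "step_arm", "data": {"targets": [[[0, 0, 0], [0, 0, -0.09]], [[0, 0, 0], [0, 0, -0.09]], [[0, 0, 0], [0, 0, -0.09]], [[0, 0, 0], [0, 0, -0.09]], [[0, 0, 0], [0, 0, -0.09]], [[0, 0, 0], [0, 0, -0.09]], [[0, 0, 0], [0, 0, -0.09]], [[0, 0, 0], [0, 0, -0.09]], [[0, 0, 0], [0, 0, -0.09]], [[0, 0, 0], [0, 0, -0.09]], [[0, 0, 0], [0, 0, -0.01]], [[0, 0, 0], [0, 0, 0]]]}}

```text
clock: 17.2
position: [569.3, -129.5, 78.8]
ee_rot: [[-0.548, 0.837, 0.0], [0.837, 0.548, -0.0], [-0.0, 0.0, -1.0]]
wrist_force: [-1.2, 1.8, 6.8]
opening: 9.9
grasp_force: 63.1
```

```bash
python3 look.py 0 0|tail -1
```

```text
17.25 [ 569.3 -129.5   78.9] yaw y 33.2 F [-0.6  1.8  5.3] [0.35 0.37 0.36] J [ 0.02  0.62  0.25  1.81 -0.22  0.75  0.97]
```

{"op": "step_arm", "data": {"targets": [[[0, 0, 0], [0, 0, 0]], [[0, 0, 0], [0, 0, 0]], [[0, 0, 0], [0, 0, 0]], [[0, 0, 10], [0, 0, 0]], [[0, 0, 20], [0, 0, 0]], [[0, 0, 20], [0, 0, 0]], [[0, 0, 20], [0, 0, 0]], [[0, 0, 20], [0, 0, 0]], [[0, 0, 10], [0, 0, 0]], [[0, 0, 0], [0, 0, 0]], [[0, 0, 0], [0, 0, 0]]], "jaw": 0.6}}

```text
clock: 18.35
position: [568.9, -129.5, 177.9]
ee_rot: [[-0.547, 0.837, -0.0], [0.837, 0.547, 0.0], [0.0, -0.0, -1.0]]
wrist_force: [-0.1, 0.4, -0.5]
opening: 51.3
grasp_force: 0.0
```

```bash
python3 look.py 0 0; python3 look2.py
```

```text
face 24098 ((525.2189331054688, -65.16954803466797), (144.84576416015625, 144.40548706054688), 79.85456848144531)
(587, -22) 920 [588.8 -21.1] [40.1 14.8] bar 35.19999999999999
(479, -2) 383 [488.5 -12.6] [10.7 14. ] bar 124.2
(460, -110) 926 [ 461.7 -109.6] [39.8 14.6] bar 34.400000000000006
(567, -130) 705 [ 569.6 -129.2] [14.2 40.4] bar 125.0
18.4 [ 568.7 -129.4  177.4] yaw y 33.2 F [-0.6 -0.6 -0.8] [-0.02  0.02 -0.01] J [-0.01  0.5   0.29  1.7  -0.17  0.97  0.93]
(587, -22) 208 [586.5 -22.2] [40.9 15.7] bar 35.099999999999994
(479, -2) 307 [480.4  -1.9] [17.1 41.9] bar 124.6
(460, -110) 322 [ 459.8 -110.3] [40.7 15.9] bar 34.80000000000001
(567, -130) 346 [ 568.1 -129.9] [18.8 42.6] bar 124.9
```

```bash
python3 -c "
from plant import *
print(finish_job())"
```

```text
the job is handed in; nothing more can be done
None
```

The job is handed in: I tightened the diagonal screw first, then the other two, and the last camera check showed all four grips within about 1° of pointing at the cover's middle, with the gripper open and clear at about 18 s; no verdict was returned.

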